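# Dose three cleaning tablets through the counting tray's gate

### The job

Dose the three whole cleaning tablets for the ultrasonic bath: with the fingertips, gently push them one at a time over the blue counting tray's deck and through the orange spring flap, so that each drops into the white well and the flap has closed behind it before the next one goes through. Do not pinch, press hard on or lift the tablets, keep the broken half on the deck, and leave the things standing round the tray alone.

Things in the scene. Friction and masses are not known exactly. Their poses are not given: they have to be found in the camera images.
- counting_tray: Blue tablet counting tray, fixed to the worktop, 263 mm long (x), 220 mm wide (y; 80 mm round the well), z up; origin on the worktop. Its flat deck, 40 mm above the worktop, spans x -125..30, y -105..105 mm. A rim 8 mm high, 5 mm thick, bounds its near end and sides; at its far end two shoulders, 8 mm high too, narrow it in straight slanting edges from full width at x = -15 mm to the gate at x = 30 mm.
- gate (a point): Middle of the gate, at deck height: a gap 38 mm wide between the shoulders, along the tray's y. Here the deck ends in a rounded steel lip and the well begins; the tray's +x points from the deck through the gate into the well.
- well (a point): Middle of the well's floor, 26 mm below the deck. The well is open and white-walled, x 30..126, y -31..31 mm in the tray's frame (y -19..19 for the first 7 mm). Its floor is a slippery polished steel chute: 45 degrees steep under the deck's end, easing to 10 degrees towards the far wall. The tablets slide down and rest in a row there, clear of the flap.
- gate_flap (a joint): Orange spring flap across the gate, 36 mm long, 10 mm high, 2 mm thick, on an upright pin at the gate's left post (tray x 33.5, y 18.5 mm). 0 = shut across the gate; it swings only away from the deck, over the well, up to 1.45 rad; smooth; a very weak spring (under 0.1 N at its tip) shuts it again.
- tablet_1: Whole round white cleaning tablet, 28 mm across, 9 mm thick, with a score line; lies flat on the deck. Origin at its centre, 4.5 mm above the deck. Smooth-sided, slides (friction about that of plastic on plastic), 10 to 18 g. It is pushed at its side; once its centre is past the end of the deck it tips and slides down into the well.
- tablet_2: Whole round white cleaning tablet, 28 mm across, 9 mm thick, with a score line; lies flat on the deck. Origin at its centre, 4.5 mm above the deck. Smooth-sided, slides (friction about that of plastic on plastic), 10 to 18 g. It is pushed at its side; once its centre is past the end of the deck it tips and slides down into the well.
- tablet_3: Whole round white cleaning tablet, 28 mm across, 9 mm thick, with a score line; lies flat on the deck. Origin at its centre, 4.5 mm above the deck. Smooth-sided, slides (friction about that of plastic on plastic), 10 to 18 g. It is pushed at its side; once its centre is past the end of the deck it tips and slides down into the well.
- broken_tablet: Half of a broken white tablet (a half disc, 28 mm along the break, 14 mm deep, 9 mm thick), flat on the deck among the whole ones. Origin at its middle, 4.5 mm above the deck. It may be nudged but must stay on the deck.
- tweezers: steel tweezers, 146x19x8 mm, lying on the worktop beside the left edge of the counting tray. Origin at the centre of its underside; a bystander.
- dappen_2: small pale-blue glass dish, 37 mm wide, 26 mm high, standing beside the right edge of the counting tray. Origin at the centre of its underside; a bystander.
- plaster_model: cream plaster model of a dental arch, 48x60x29 mm, behind and to the right of the tray. Origin at the centre of its underside; a bystander.
- impression_tray_2: blue U-shaped impression tray, 70x55x14 mm, on the worktop to the right. Origin at the centre of its underside; a bystander.
- marker_black: white marker pen with a black cap, 138 mm long, lying to the left. Origin at the centre of its underside; a bystander.
- marker_red: white marker pen with a red cap, 138 mm long, lying to the left. Origin at the centre of its underside; a bystander.
- syringe: plastic syringe, 96 mm long, lying to the left, behind. Origin at the centre of its underside; a bystander.

How it is judged (in metres and radians):
On the way, in this order (a step that is already met when the one before it is completed fails the run):
1. one whole tablet lies in the well, the other two still on the deck, the flap shut behind it (value of joint gate_flap below 0.12 rad and (((z of tablet_1 in the frame of counting_tray below 0.031 m and x of tablet_1 in the frame of counting_tray between 0.03 and 0.128 m and y of tablet_1 in the frame of counting_tray between -0.034 and 0.034 m) and (z of tablet_2 in the frame of counting_tray between 0.04 and 0.05 m and x of tablet_2 in the frame of counting_tray between -0.13 and 0.028 m and y of tablet_2 in the frame of counting_tray between -0.11 and 0.11 m) and (z of tablet_3 in the frame of counting_tray between 0.04 and 0.05 m and x of tablet_3 in the frame of counting_tray between -0.13 and 0.028 m and y of tablet_3 in the frame of counting_tray between -0.11 and 0.11 m)) or ((z of tablet_1 in the frame of counting_tray between 0.04 and 0.05 m and x of tablet_1 in the frame of counting_tray between -0.13 and 0.028 m and y of tablet_1 in the frame of counting_tray between -0.11 and 0.11 m) and (z of tablet_2 in the frame of counting_tray below 0.031 m and x of tablet_2 in the frame of counting_tray between 0.03 and 0.128 m and y of tablet_2 in the frame of counting_tray between -0.034 and 0.034 m) and (z of tablet_3 in the frame of counting_tray between 0.04 and 0.05 m and x of tablet_3 in the frame of counting_tray between -0.13 and 0.028 m and y of tablet_3 in the frame of counting_tray between -0.11 and 0.11 m)) or ((z of tablet_1 in the frame of counting_tray between 0.04 and 0.05 m and x of tablet_1 in the frame of counting_tray between -0.13 and 0.028 m and y of tablet_1 in the frame of counting_tray between -0.11 and 0.11 m) and (z of tablet_2 in the frame of counting_tray between 0.04 and 0.05 m and x of tablet_2 in the frame of counting_tray between -0.13 and 0.028 m and y of tablet_2 in the frame of counting_tray between -0.11 and 0.11 m) and (z of tablet_3 in the frame of counting_tray below 0.031 m and x of tablet_3 in the frame of counting_tray between 0.03 and 0.128 m and y of tablet_3 in the frame of counting_tray between -0.034 and 0.034 m)))), for 0.15 s.
2. two whole tablets lie in the well, the third still on the deck, the flap shut again (value of joint gate_flap below 0.12 rad and (((z of tablet_1 in the frame of counting_tray below 0.031 m and x of tablet_1 in the frame of counting_tray between 0.03 and 0.128 m and y of tablet_1 in the frame of counting_tray between -0.034 and 0.034 m) and (z of tablet_2 in the frame of counting_tray below 0.031 m and x of tablet_2 in the frame of counting_tray between 0.03 and 0.128 m and y of tablet_2 in the frame of counting_tray between -0.034 and 0.034 m) and (z of tablet_3 in the frame of counting_tray between 0.04 and 0.05 m and x of tablet_3 in the frame of counting_tray between -0.13 and 0.028 m and y of tablet_3 in the frame of counting_tray between -0.11 and 0.11 m)) or ((z of tablet_1 in the frame of counting_tray below 0.031 m and x of tablet_1 in the frame of counting_tray between 0.03 and 0.128 m and y of tablet_1 in the frame of counting_tray between -0.034 and 0.034 m) and (z of tablet_2 in the frame of counting_tray between 0.04 and 0.05 m and x of tablet_2 in the frame of counting_tray between -0.13 and 0.028 m and y of tablet_2 in the frame of counting_tray between -0.11 and 0.11 m) and (z of tablet_3 in the frame of counting_tray below 0.031 m and x of tablet_3 in the frame of counting_tray between 0.03 and 0.128 m and y of tablet_3 in the frame of counting_tray between -0.034 and 0.034 m)) or ((z of tablet_1 in the frame of counting_tray between 0.04 and 0.05 m and x of tablet_1 in the frame of counting_tray between -0.13 and 0.028 m and y of tablet_1 in the frame of counting_tray between -0.11 and 0.11 m) and (z of tablet_2 in the frame of counting_tray below 0.031 m and x of tablet_2 in the frame of counting_tray between 0.03 and 0.128 m and y of tablet_2 in the frame of counting_tray between -0.034 and 0.034 m) and (z of tablet_3 in the frame of counting_tray below 0.031 m and x of tablet_3 in the frame of counting_tray between 0.03 and 0.128 m and y of tablet_3 in the frame of counting_tray between -0.034 and 0.034 m)))), for 0.15 s.
At the end, for the whole second after the job is handed in: All three whole tablets lie in the well (centres within its walls and at least 9 mm below the deck), at rest; the flap is shut (under 0.12 rad); the broken half lies at rest on the deck, short of the gate (value of joint gate_flap below 0.12 rad and ((z of tablet_1 in the frame of counting_tray below 0.031 m and x of tablet_1 in the frame of counting_tray between 0.03 and 0.128 m and y of tablet_1 in the frame of counting_tray between -0.034 and 0.034 m) and (z of tablet_2 in the frame of counting_tray below 0.031 m and x of tablet_2 in the frame of counting_tray between 0.03 and 0.128 m and y of tablet_2 in the frame of counting_tray between -0.034 and 0.034 m) and (z of tablet_3 in the frame of counting_tray below 0.031 m and x of tablet_3 in the frame of counting_tray between 0.03 and 0.128 m and y of tablet_3 in the frame of counting_tray between -0.034 and 0.034 m)) and z of broken_tablet in the frame of counting_tray between 0.04 and 0.05 m and x of broken_tablet in the frame of counting_tray between -0.13 and 0.028 m and y of broken_tablet in the frame of counting_tray between -0.11 and 0.11 m and linear speed of each of tablet_1, tablet_2, tablet_3, broken_tablet below 0.02 m/s); the robot touches nothing.
It fails at once if a whole or broken tablet is lifted more than 12 mm off the deck (z of any of tablet_1, tablet_2, tablet_3, broken_tablet in the frame of counting_tray above 0.0565 m).
It fails at once if a tablet is pinched or pressed with more than 15 N by the fingers (contact force between the fingers and tablet_1 above 15 N or contact force between the fingers and tablet_2 above 15 N or contact force between the fingers and tablet_3 above 15 N or contact force between the fingers and broken_tablet above 15 N).
It fails at once if the broken half falls off the deck or into the well (z of broken_tablet in the frame of counting_tray below 0.034 m).
It fails at once if a thing standing round the tray is moved by more than 15 mm (distance of any of tweezers, dappen_2, plaster_model, impression_tray_2, marker_black, marker_red, syringe from where it was at the start of the episode above 0.015 m).
It also fails if it takes over 51 s, if anything falls off the work surface, if the arm or the gripper's body presses on something with over 40 N, if the wrist force passes 120 N, or if a joint passes its speed limit or range.

### The arm

A 6-joint arm with a two-finger parallel gripper is mounted at the origin on a cart in front of the work surface, level with it; the furniture and walls round the work are solid. World frame = base frame: x ahead of the robot, y to its left, z up, the work surface at z = 0. Lengths are in mm, angles in degrees, forces in N, time in s.
With the tool pointing down it reaches from about 350 to 850 mm from the base axis. Payload 8.1 kg.
Tool frame: the origin (TCP) lies at the very end of the fingers, on their centre line; the grasp point (between the pads) lies 19 mm behind it; z points along the fingers, y is the direction in which the jaws open and shut (so a half turn about z gives the same grasp; the last joint's range is limited). The gripper opens to 85 mm and grips with 20 to 120 N. Pads are 22 mm wide; open, the fingers measure 114 mm over their backs; the gripper's body (76 mm by 85 mm) begins 54 mm behind the grasp point. The pads swing forward as they close: fully open they stand 13 mm farther back than shut.
Start: joints at [-70.325, 7.471, 85.268, -0, 87.261, -4.893], TCP at [249.488, -545.675, 231.292] pointing down, gripper open.
Joint ranges: [-169.43, 169.43], [-51.17, 129.36], [1.28, 143.12], [-76.62, 256.62], [0, 156.53], [-152.29, 152.29]. Speed limits (degrees/s): [136.94, 136.94, 159.86, 180, 180, 180].

### API

Orientations are given as [roll, pitch, yaw] about the fixed x, y, z axes, in that order (R = Rz(yaw) Ry(pitch) Rx(roll)).
In Python, from bench import sensors, viewer, job gives the robot as it stands.
- The arm moves only by the shell command python3 -m pendant 'ROWS' [FORCE]. ROWS is JSON, one flat list of numbers, 5 for each row, row after row: the shift along the world's x, y, z in mm, then the turn about the world's z in rad, then the finger opening in mm, from 0 to 85.4. In form: [x, y, z, twist, hand, x, y, z, twist, hand, ...]. A call has 1 to 12 rows; each row shifts and turns the pose as measured when the row begins; what a row does not reach is not made up. A row lasts 1/12 s, in which the tool goes at most 41.7 mm and 7.16 degrees, less where a joint would pass 70% of its speed; a pose out of reach is approached as far as the arm can. A call with a gripper value outside its range is refused whole. The fingers move at their own pace and stop on an object; FORCE is the grip in N (left out, the last holds). Time passes only in rows, so rows that do not move let the fingers close. It gives the time, the measured TCP pose, the force and the opening at its end, in the units of the state.
- sensors.sense(): the state, without advancing time (a new reading comes with each control period).
- viewer.snapshot(name): name is "side" or "top"; returns a dict with "frame" (384x512x3 uint8, blue, green, red), "z_map" (384x512 float32, mm along the optical axis (not along the pixel's ray), 0 where there is no reading), "fx", "fy", "cx", "cy" (pixels), "view" (4x4, takes a point from world to camera coordinates). Camera axes: x right, y down, z forward; pixel columns grow to the right and rows downward; lengths in mm; the calibration is good to about 2 mm. A picture is of the moment at which its call begins.
- job.hand_in(): hands the job in, once; it reports no verdict.
The state is a dict: "time": time; "joint_pos": joint angles; "qd": joint speeds; "joint_efforts": joint torques, N m; "tool_pos": TCP position; "tcp_rot": TCP orientation; "ft_force": force on the tool from outside, world axes, zero at the start; "wrist_torque": the same for the moment, N m; "finger_gap": finger opening in mm.
Only numpy, scipy, OpenCV 4.12 (cv2) and the standard library are available. Lean on these libraries where they do the work, as an engineer would, in place of code of your own. Each camera call takes 0.05 s, during which the arm holds its last target.

## Working session

There is one attempt and no reset: what is moved stays moved. The work goes in short steps, Python scripts to look and compute and a shell command to move; the robot and the scene stay as the last step left them, time stands still between calls to the robot, and variables do not carry over. Pictures are saved under pics/ and viewed, and the job is handed in when it is done.

```bash
ls; mkdir -p pics; python3 - <<'E'
from bench import sensors, viewer, job
import cv2
print(sensors.sense())
for n in("top","side"):
    s=viewer.snapshot(n); cv2.imwrite(f"pics/{n}0.png",s["frame"]); print(n,s["fx"],s["fy"],s["cx"],s["cy"],s["view"].round(3).tolist() if hasattr(s["view"],'round') else s["view"])
E
```

```text
pics
{'time': 0.0, 'joint_pos': array([-7.03263404e+01,  7.51811850e+00,  8.53311503e+01,  1.06268285e-03,
        8.72632783e+01, -4.89436552e+00]), 'qd': array([-0.05018362,  0.08282336,  0.02361292,  0.00320932,  0.09628484,
        0.00578093]), 'joint_efforts': array([-3.48107806e-04, -5.69407475e+01, -5.00550413e+01,  1.12700735e-05,
        1.52208062e-02,  6.27197323e-06]), 'tool_pos': array([ 249.28252931, -545.12771566,  230.1951467 ]), 'tcp_rot': array([-1.79887954e+02, -1.06598919e-02,  2.45679629e+01]), 'ft_force': array([-0.19059864, -0.73193117, -0.00550841]), 'wrist_torque': array([-0.01718115, -0.03603336, -0.02165674]), 'finger_gap': 85.4417314169291}
top 371.81631720196094 371.81631720196094 263.51328274112603 187.84841565560262 [[0.029, -0.999, -0.019, -0.868], [-0.995, -0.027, -0.094, 579.002], [0.094, 0.022, -0.995, 967.756], [0.0, 0.0, 0.0, 1.0]]
side 379.15992601230084 379.15992601230084 260.67110383897796 191.07784844472977 [[-0.999, -0.037, -0.022, 563.602], [0.0, 0.508, -0.861, 60.39], [0.043, -0.861, -0.508, 1018.124], [0.0, 0.0, 0.0, 1.0]]
```

View pics/top0.png

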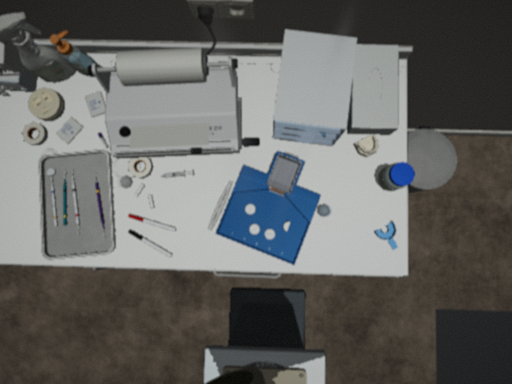

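View pics/side0.png

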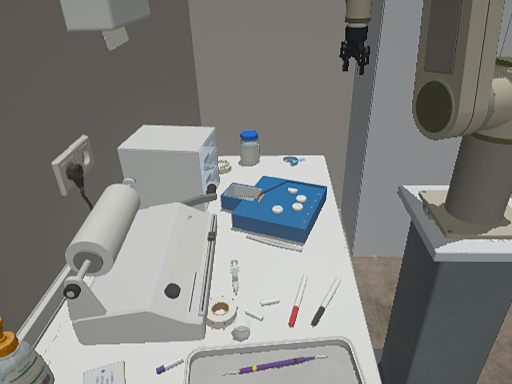

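The top view shows the tray at about (270,210) with four white pieces on it: (250,210), (255,229), (270,234) and the half at (287,226). The gate and well are towards (285,172). I'll zoom in and measure.

```bash
cat > h.py <<'E'
import numpy as np, cv2
from bench import sensors, viewer, job
def ray(s,u,v):
    V=np.array(s["view"]);R=V[:3,:3];t=V[:3,3]
    d=np.array([(u-s["cx"])/s["fx"],(v-s["cy"])/s["fy"],1.0])
    return -R.T@t, R.T@d
def atz(s,u,v,z):
    c,d=ray(s,u,v); k=(z-c[2])/d[2]; return c+k*d
def proj(s,p):
    V=np.array(s["view"]); q=V[:3,:3]@np.asarray(p,float)+V[:3,3]
    return np.array([s["fx"]*q[0]/q[2]+s["cx"], s["fy"]*q[1]/q[2]+s["cy"]])
def blobs(s,roi,thr=165):
    x0,y0,x1,y1=roi; f=s["frame"][y0:y1,x0:x1]
    m=(f.min(2)>thr).astype(np.uint8)
    n,l,st,c=cv2.connectedComponentsWithStats(m)
    return [(st[i,4],c[i]+[x0,y0]) for i in range(1,n) if st[i,4]>15]
E
python3 - <<'E'
from h import *
import pickle
for n,r in(("top",(205,140,335,275)),("side",(210,170,340,255))):
    s=viewer.snapshot(n); pickle.dump(s,open(f"{n}.pkl","wb"))
    x0,y0,x1,y1=r
    cv2.imwrite(f"pics/{n}1.png",cv2.resize(s["frame"][y0:y1,x0:x1],None,fx=4.4 if n=="top" else 6,fy=4.4 if n=="top" else 6,interpolation=cv2.INTER_CUBIC))
    hsv=cv2.cvtColor(s["frame"],cv2.COLOR_BGR2HSV)
    print(n,[(a,c.round(1).tolist()) for a,c in blobs(s,r)])
s=pickle.load(open("top.pkl","rb"))
hsv=cv2.cvtColor(s["frame"],cv2.COLOR_BGR2HSV)
for p in [(250,210),(255,229),(270,234),(287,226),(265,200),(285,175)]:
    z=s["z_map"][p[1],p[0]];c,d=ray(s,*p);print(p,(c+d*z).round(1),hsv[p[1],p[0]])
E
```

```text
top [(np.int32(81), [224.2, 144.1]), (np.int32(8270), [272.9, 209.0]), (np.int32(60), [249.9, 208.6]), (np.int32(25), [286.0, 225.8]), (np.int32(63), [254.1, 228.8]), (np.int32(59), [269.4, 233.8])]
side [(np.int32(4895), [277.0, 218.0]), (np.int32(27), [292.0, 189.5]), (np.int32(49), [300.6, 197.6]), (np.int32(54), [296.9, 205.7]), (np.int32(54), [277.0, 208.5]), (np.int32(16), [211.3, 248.2])]
(250, 210) [517.8  48.2  50.7] [ 80   8 185]
(255, 229) [469.   33.9  45. ] [ 80   4 186]
(270, 234) [457.4  -5.5  49.8] [ 90   4 186]
(287, 226) [479.2 -48.8  50.5] [ 70   4 190]
(265, 200) [545.5  10.1  41. ] [105 190 129]
(285, 175) [616.6 -41.8  14.4] [111  14 125]
```

View pics/top1.png

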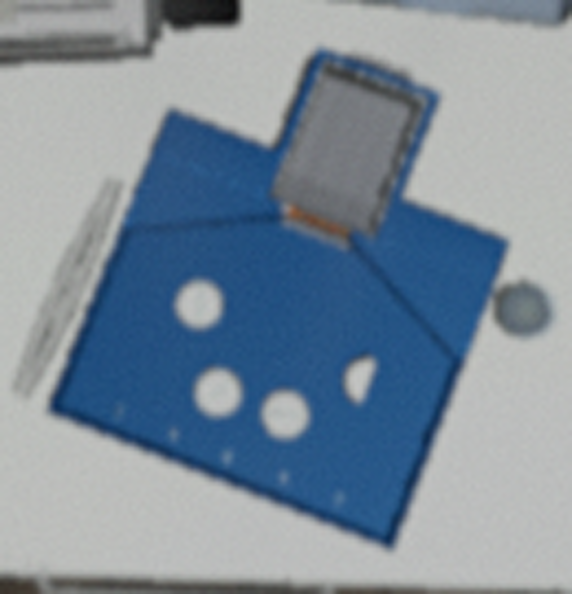

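View pics/side1.png

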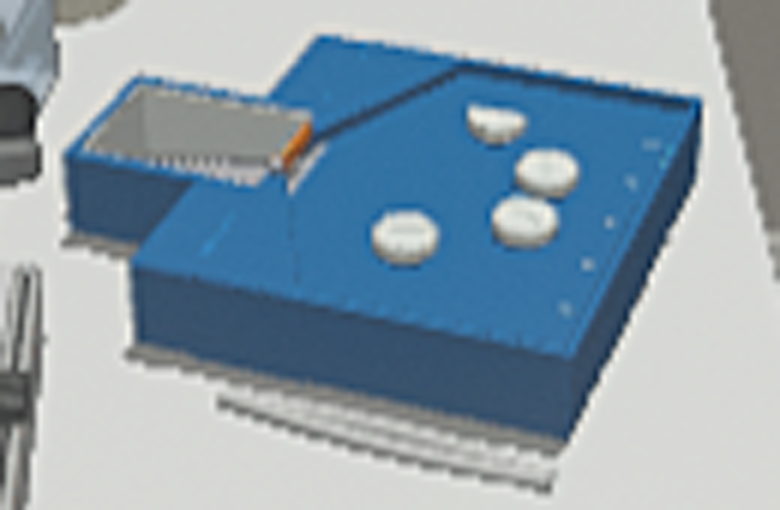

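```bash
cat > fit.py <<'E'
from h import *
import pickle
from scipy.optimize import least_squares
T=pickle.load(open("top.pkl","rb"));S=pickle.load(open("side.pkl","rb"))
top=[((52,408),(-130,110,48)),((392,547),(-130,-110,48)),((127,230),(-15,107,44)),((458,358),(-15,-107,44)),((352,238),(32,-19,44)),((283,212),(32,19,44))]
side=[((702,100),(-130,-110,48)),((573,357),(-130,110,48)),((462,66),(-15,-110,48)),((290,188),(30,19,40)),((565,440),(-130,110,0))]
obs=[(T,(np.array(p)+.5)/4.4-.5+[205,140],q) for p,q in top]+[(S,(np.array(p)+.5)/6-.5+[210,170],q) for p,q in side]
def w(x,q):
    c,s=np.cos(x[2]),np.sin(x[2]); return np.array([x[0]+c*q[0]-s*q[1],x[1]+s*q[0]+c*q[1],q[2]])
def run(o): 
    f=lambda x:np.concatenate([proj(s,w(x,q))-p for s,p,q in o])
    r=least_squares(f,[530,0,-.3],loss='soft_l1');return r.x,f(r.x).reshape(-1,2).round(1).tolist()
for o in (obs,obs[:6],obs[6:]):
    x,r=run(o);print(x[:2].round(1),np.degrees(x[2]).round(2),r)
x=run(obs)[0]; np.save("tray.npy",x)
c,s_=np.cos(x[2]),np.sin(x[2]);R=np.array([[c,-s_],[s_,c]])
for s,r,n in((T,(205,140,335,275),"top"),(S,(210,170,340,255),"side")):
    for a,uv in blobs(s,r):
        if a<100:
            P=atz(s,*uv,49 if n=="top" else 47)
            print(n,a,P.round(1),"tray",(R.T@(P[:2]-x[:2])).round(1))
E
python3 fit.py
```

```text
[540.9  -9.8] -19.53 [[-1.4, 0.9], [0.6, 0.5], [-0.9, 0.7], [0.1, 1.1], [-1.0, -0.6], [1.2, 0.2], [-0.8, -1.0], [-0.9, -0.4], [0.4, -1.8], [-1.8, -0.6], [-0.3, 1.8]]
[542.1 -10.7] -19.86 [[-1.2, 0.1], [0.6, 0.2], [-0.5, 0.0], [0.4, 0.8], [-0.6, -0.9], [1.6, -0.3]]
[539.4  -7.8] -19.43 [[-0.2, -0.7], [-0.1, 0.1], [0.9, -1.5], [-1.2, -0.2], [0.5, 2.3]]
top 81 [690.6 122.5  49. ] tray [ 96.8 174.7]
top 60 [521.6  48.7  49. ] tray [-37.8  48.7]
top 25 [479.7 -46.3  49. ] tray [-45.5 -54.9]
top 63 [469.5  36.1  49. ] tray [-82.6  19.4]
top 59 [457.8  -4.   49. ] tray [-80.3 -22.3]
side 27 [477.6 -48.   47. ] tray [-46.9 -57.1]
side 49 [455.9  -4.6  47. ] tray [-81.8 -23.5]
side 54 [467.6  35.3  47. ] tray [-84.2  18. ]
side 54 [519.3  48.9  47. ] tray [-40.   48.1]
side 16 [665.  210.4  47. ] tray [ 43.3 249. ]
```

```bash
cat > go.py <<'E'
from h import *
import sys
x=np.load("tray.npy"); c,s=np.cos(x[2]),np.sin(x[2]);R=np.array([[c,-s],[s,c]])
def st():
    q=sensors.sense();p=q["tool_pos"];t=R.T@(p[:2]-x[:2])
    y=q["tcp_rot"][2]-180-np.degrees(x[2]); y=(y+180)%360-180
    return q,p,t,y
if __name__=="__main__":
    q,p,t,y=st()
    print("t",round(q["time"],2),"tray",t.round(1),"z",p[2].round(1),"dir",round(y,1),"gap",q["finger_gap"].round(1),"F",q["ft_force"].round(1))
    a=[float(v) for v in sys.argv[1:]]
    for i in range(0,len(a),3): # tray x,y,dir
        tgt=np.array(a[i:i+2]); d=R@(tgt-t); dy=a[i+2]-y; dy=(dy+180)%360-180
        print("->",tgt,"world d",d.round(1),"turn rad",np.radians(dy).round(3)); t=tgt;y=a[i+2]
E
python3 go.py -58 68 -45
```

```text
Traceback (most recent call last):
  File "go.py", line 10, in <module>
    print("t",round(q["time"],2),"tray",t.round(1),"z",p[2].round(1),"dir",round(y,1),"gap",q["finger_gap"].round(1),"F",q["ft_force"].round(1))
                                                                                            ^^^^^^^^^^^^^^^^^^^^^
AttributeError: 'float' object has no attribute 'round'
```

```bash
sed -i 's/q\["finger_gap"\].round(1)/round(float(q["finger_gap"]),1)/' go.py; python3 go.py -58 68 -45
```

```text
t 0.2 tray [ -95.8 -602.2] z 230.6 dir -135.9 gap 85.4 F [-0.5 -0.6 -0.3]
-> [-58.  68.] world d [259.6 619. ] turn rad 1.587
```

```bash
python3 -m pendant '[15,36,0,0.12,14, 15,36,0,0.12,14, 15,36,0,0.12,14, 15,36,0,0.12,14, 15,36,0,0.12,14, 15,36,0,0.12,14, 15,36,0,0.12,14, 15,36,0,0.12,14, 15,36,0,0.12,14, 15,36,0,0.12,14, 15,36,0,0.12,14, 15,36,0,0.12,14]' 20; python3 go.py -58 68 -45
```

```text
time: 1.2
tool_pos: [427.4, -98.9, 225.5]
tcp_rot: [-179.8, 0.1, 109.7]
ft_force: [0.1, -1.5, -0.7]
finger_gap: 13.7
t 1.2 tray [ -77.3 -122. ] z 225.5 dir -50.7 gap 13.7 F [ 0.1 -1.5 -0.7]
-> [-58.  68.] world d [ 81.6 172.6] turn rad 0.1
```

```bash
python3 -m pendant '[16,34,-20,0.02,14, 16,34,-30,0.02,14, 16,34,-30,0.02,14, 17,35,-30,0.02,14, 16,35,-20,0.02,14, 0,0,0,0,14]' 20; python3 go.py -58 68 -45; python3 - <<'E'
from h import *
for n,r in(("top",(205,140,335,275)),("side",(210,120,340,255))):
    s=viewer.snapshot(n); x0,y0,x1,y1=r
    cv2.imwrite(f"pics/{n}2.png",cv2.resize(s["frame"][y0:y1,x0:x1],None,fx=4.4,fy=4.4,interpolation=cv2.INTER_CUBIC))
    print(proj(s,sensors.sense()["tool_pos"])-[x0,y0])
E
```

```text
time: 1.7
tool_pos: [501.9, 65.3, 110.0]
tcp_rot: [179.7, 0.3, 116.7]
ft_force: [-0.1, -0.2, -1.5]
finger_gap: 13.8
t 1.7 tray [-61.9  57.7] z 110.0 dir -43.8 gap 13.8 F [-0.1 -0.2 -1.5]
-> [-58.  68.] world d [7.1 8.4] turn rad -0.021
[37.20421457 75.67223634]
[74.0238808 68.8312162]
```

View pics/side2.png

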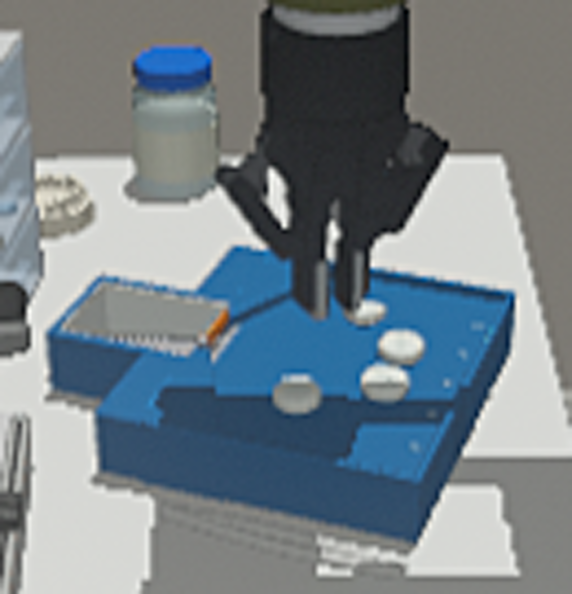

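View pics/top2.png

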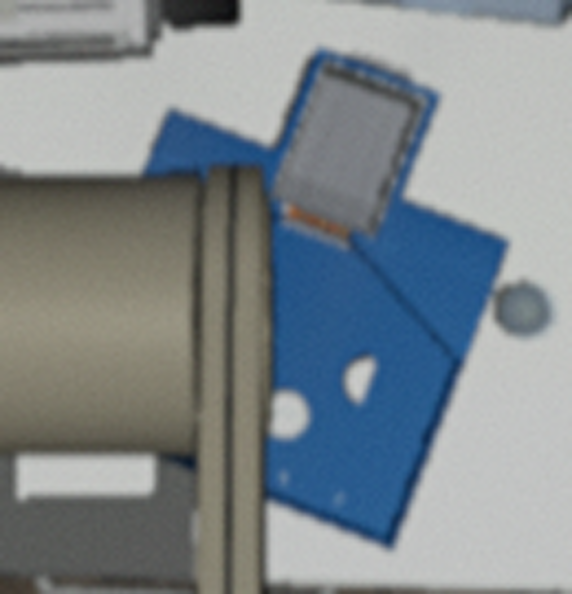

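Side view: the fingertips, about (318,315) and (352,308) in the crop, are close to the predicted TCP at (326,303). So the arm and camera agree to about 2 mm. Now I'll lower behind tablet A, the one nearest the gate.

```bash
python3 -m pendant '[8,9,-10,-0.02,14, 0,0,-20,0,14, 0,0,-18,0,14, 0,0,-10,0,14, 0,0,0,0,14]'; python3 go.py -58 68 -45;
```

```text
time: 2.22
tool_pos: [514.1, 66.5, 59.6]
tcp_rot: [179.2, 0.8, 115.1]
ft_force: [-0.8, 0.0, -0.0]
finger_gap: 14.0
t 2.22 tray [-50.8  62.9] z 59.6 dir -45.4 gap 14.0 F [-0.8  0.  -0. ]
-> [-58.  68.] world d [-5.1  7.2] turn rad 0.006
```

```bash
python3 -m pendant '[-5,7,0,0,14, 0,0,0,0,14]'; python3 go.py -58 68 -45; python3 - <<'E'
from h import *
for n,r in(("side",(250,150,340,235)),):
    s=viewer.snapshot(n); x0,y0,x1,y1=r
    cv2.imwrite(f"pics/{n}3.png",cv2.resize(s["frame"][y0:y1,x0:x1],None,fx=7,fy=7,interpolation=cv2.INTER_CUBIC))
    print((proj(s,sensors.sense()["tool_pos"])-[x0,y0])*7)
E
```

```text
time: 2.38
tool_pos: [509.2, 72.2, 61.1]
tcp_rot: [179.2, 0.8, 114.9]
ft_force: [-0.4, -0.1, 0.7]
finger_gap: 13.7
t 2.38 tray [-57.3  66.7] z 61.1 dir -45.5 gap 13.7 F [-0.4 -0.1  0.7]
-> [-58.  68.] world d [-0.2  1.5] turn rad 0.009
[214.66319327 410.07574226]
```

View pics/side3.png

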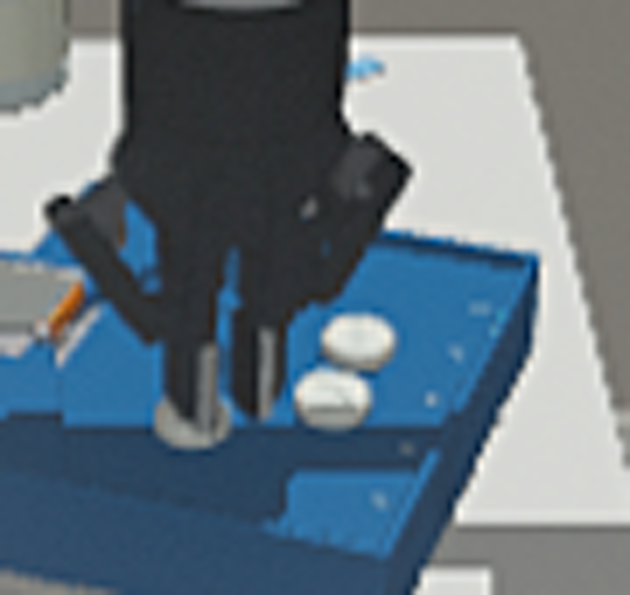

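Side view: the fingers, with tips near (190,420) and (260,415), stand on the camera side of tablet A at (190,425), which is where I planned. Lowering.

```bash
python3 -m pendant '[-2,3,-8,0,14, 0,0,-6,0,14, 0,0,0,0,14]'; python3 go.py -58 68 -45
```

```text
time: 2.68
tool_pos: [510.1, 75.0, 49.9]
tcp_rot: [178.8, 1.0, 115.0]
ft_force: [0.3, -1.0, -0.4]
finger_gap: 13.9
t 2.68 tray [-57.4  69.7] z 49.9 dir -45.5 gap 13.9 F [ 0.3 -1.  -0.4]
-> [-58.  68.] world d [-1.1 -1.3] turn rad 0.009
```

```bash
python3 -m pendant '[0,0,-5,0,14, 2.2,-4.5,0,0,14, 2.2,-4.5,0,0,14, 2.2,-4.5,0,0,14, 2.2,-4.5,0,0,14, 2.2,-4.5,0,0,14, 0,0,0,0,14]'; python3 go.py -16 26 -45;  python3 - <<'E'
from h import *
for n,r in(("side",(250,150,340,235)),):
    s=viewer.snapshot(n); x0,y0,x1,y1=r
    cv2.imwrite(f"pics/{n}4.png",cv2.resize(s["frame"][y0:y1,x0:x1],None,fx=7,fy=7,interpolation=cv2.INTER_CUBIC))
E
```

```text
time: 3.27
tool_pos: [522.5, 50.0, 44.3]
tcp_rot: [178.8, 1.1, 115.0]
ft_force: [0.3, -0.1, 0.0]
finger_gap: 14.4
t 3.27 tray [-37.4  50.2] z 44.3 dir -45.5 gap 14.4 F [ 0.3 -0.1  0. ]
-> [-16.  26.] world d [ 12.  -29.9] turn rad 0.008
```

View pics/side4.png

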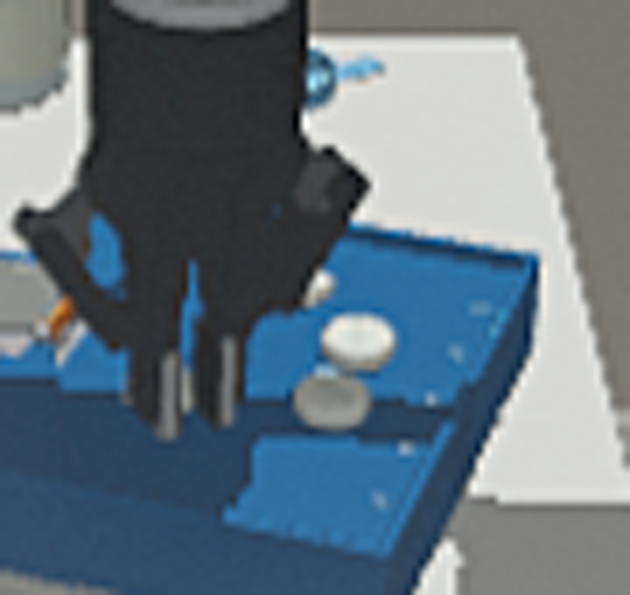

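Side view: tablet A shows as a sliver between the fingers at (185,390), so it sits in the cradle and is moving. Continuing.

```bash
python3 -m pendant '[2,-5,0,0,14, 2,-5,0,0,14, 2,-5,0,0,14, 2,-5,0,0,14, 2,-5,0,0,14, 2,-5,0,0,14, 0,0,0,0,14]'; python3 - <<'E'
from go import *
import math
q,p,t,y=st();print(t.round(1),y,p[2],q["ft_force"].round(1))
D=23
for cx,cy,d in [(0,10,-45),(4,6.5,-36),(8,4,-27),(12,2,-18),(16,1,-9),(20,0,0)]:
    u=np.array([math.cos(math.radians(d)),math.sin(math.radians(d))]);g=np.array([cx,cy])-D*u
    print(g.round(1),(R@(g-t)).round(1),round(math.radians(d-y),3));t=g;y=d
s=viewer.snapshot("side"); 
cv2.imwrite(f"pics/side5.png",cv2.resize(s["frame"][150:235,210:340],None,fx=6,fy=6,interpolation=cv2.INTER_CUBIC))
s=viewer.snapshot("top"); 
cv2.imwrite(f"pics/top5.png",cv2.resize(s["frame"][140:275,205:335],None,fx=4,fy=4,interpolation=cv2.INTER_CUBIC))
E
```

```text
time: 3.9
tool_pos: [535.7, 17.0, 44.6]
tcp_rot: [178.8, 1.1, 115.0]
ft_force: [0.3, 0.2, -0.1]
finger_gap: 13.8
[-13.8  23.5] -45.47852639174772 44.576060214717785 [ 0.3  0.2 -0.1]
[-16.3  26.3] [-1.4  3.4] 0.008
[-14.6  20. ] [-0.5 -6.4] 0.157
[-12.5  14.4] [ 0.1 -6. ] 0.157
[-9.9  9.1] [ 0.7 -5.9] 0.157
[-6.7  4.6] [ 1.5 -5.3] 0.157
[-3.  0.] [ 2.  -5.6] 0.157
```

View pics/side5.png

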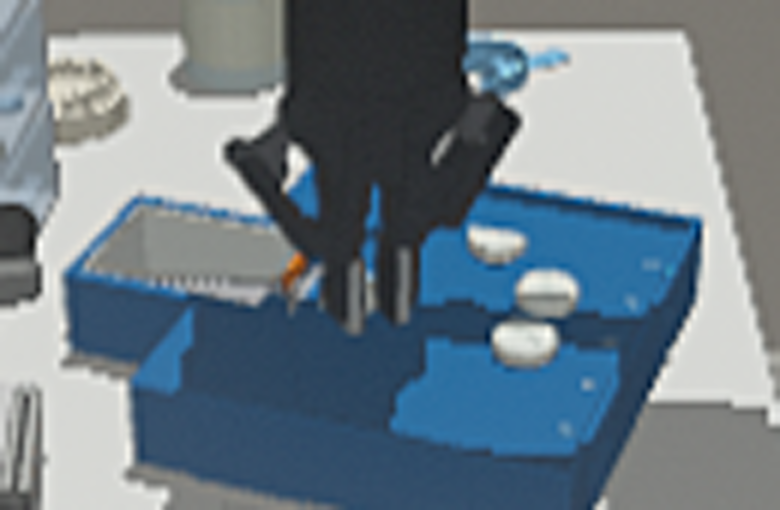

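View pics/top5.png

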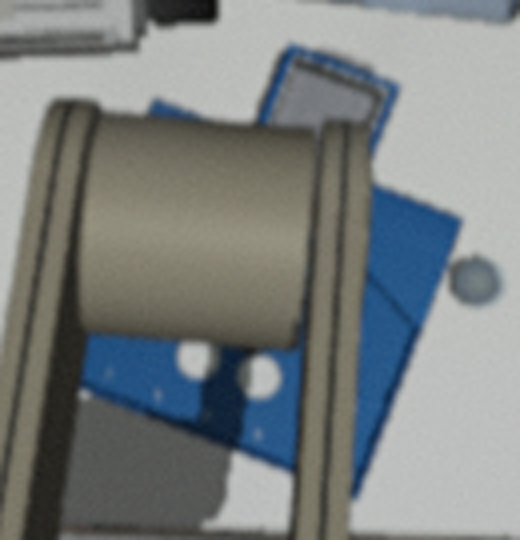

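Side view: tablet A is still between the fingers at about (372,290), and the flap at (292,270) is shut. Next I'll swing the cradle round to face the gate.

```bash
python3 -m pendant '[0,-2.4,0,0.08,14, 0,-2.6,0,0.08,14, 0,-3,0,0.08,14, 0,-3,0,0.08,14, 0.4,-3,0,0.08,14, 0.4,-3,0,0.08,14, 0.8,-2.7,0,0.08,14, 0.8,-2.7,0,0.08,14, 1,-2.8,0,0.08,14, 1,-2.8,0,0.08,14, 0,0,0,0,14]'; python3 go.py -3 0 0; python3 - <<'E'
from go import *
s=viewer.snapshot("side"); 
cv2.imwrite(f"pics/side6.png",cv2.resize(s["frame"][150:235,210:340],None,fx=6,fy=6,interpolation=cv2.INTER_CUBIC))
E
```

```text
time: 4.92
tool_pos: [538.1, -8.1, 43.8]
tcp_rot: [178.8, 0.9, 163.2]
ft_force: [0.5, -0.2, -0.6]
finger_gap: 14.0
t 4.92 tray [-3.2  0.7] z 43.8 dir 2.8 gap 14.0 F [ 0.5 -0.2 -0.6]
-> [-3.  0.] world d [-0.  -0.7] turn rad -0.048
```

View pics/side6.png

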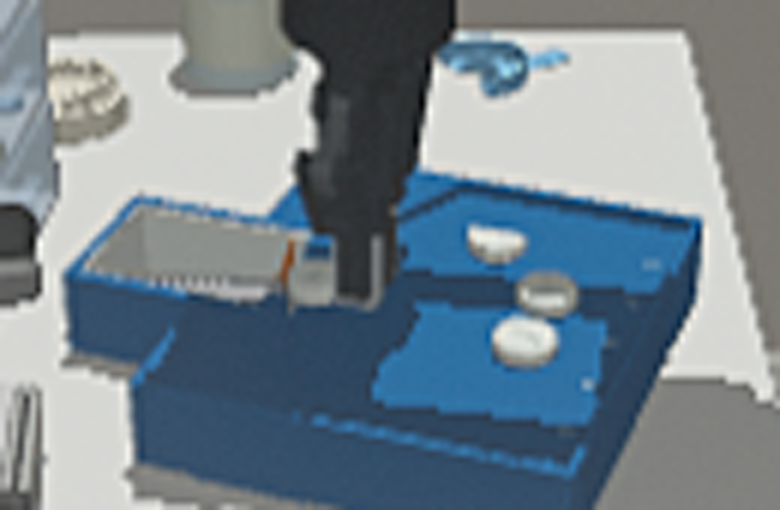

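Side view: tablet A, at (315,275), is right at the gate and starting to open the flap at (288,260). Pushing straight through.

```bash
python3 -m pendant '[4.7,-2.2,0,-0.03,14, 4.7,-1.9,0,0,14, 4.7,-1.7,0,0,14, 3,-1.0,0,0,14, 0,0,0,0,14]'; python3 go.py 16 0 0; python3 - <<'E'
from go import *
s=viewer.snapshot("side"); 
cv2.imwrite(f"pics/side7.png",cv2.resize(s["frame"][150:235,210:340],None,fx=6,fy=6,interpolation=cv2.INTER_CUBIC))
E
```

```text
time: 5.38
tool_pos: [555.7, -13.7, 43.5]
tcp_rot: [178.8, 0.8, 160.7]
ft_force: [-0.5, -0.1, -0.0]
finger_gap: 14.4
t 5.38 tray [15.2  1.3] z 43.5 dir 0.3 gap 14.4 F [-0.5 -0.1 -0. ]
-> [16.  0.] world d [ 0.4 -1.5] turn rad -0.004
```

View pics/side7.png

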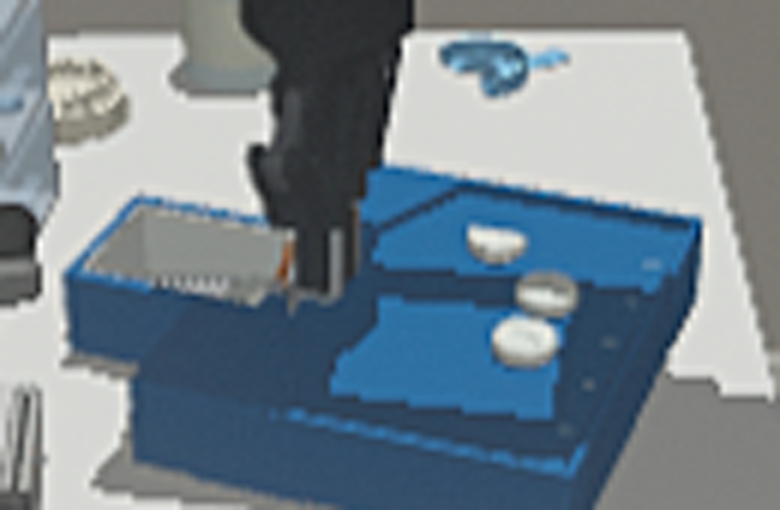

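Side view: the tablet is no longer on the deck by the gate, and the flap at (287,258) looks nearly shut. I'll back off and check.

```bash
python3 -m pendant '[-9,3,0,0,14, -9,3,20,0,14, -25,9,20,0,14, -30,12,10,0,14, -30,12,10,0,14, -20,8,0,0,14, 0,0,0,0,14]'; python3 go.py -112 19 0; python3 - <<'E'
from go import *
s=viewer.snapshot("side"); 
cv2.imwrite(f"pics/side8.png",cv2.resize(s["frame"][150:235,210:340],None,fx=6,fy=6,interpolation=cv2.INTER_CUBIC))
s=viewer.snapshot("top"); 
cv2.imwrite(f"pics/top8.png",cv2.resize(s["frame"][140:275,205:335],None,fx=4,fy=4,interpolation=cv2.INTER_CUBIC))
E
```

```text
time: 6.02
tool_pos: [422.6, 35.9, 102.2]
tcp_rot: [178.8, 0.5, 160.6]
ft_force: [-0.5, 0.3, -0.1]
finger_gap: 14.4
t 6.02 tray [-126.8    3.5] z 102.2 dir 0.1 gap 14.4 F [-0.5  0.3 -0.1]
-> [-112.   19.] world d [19.2  9.7] turn rad -0.002
```

View pics/side8.png

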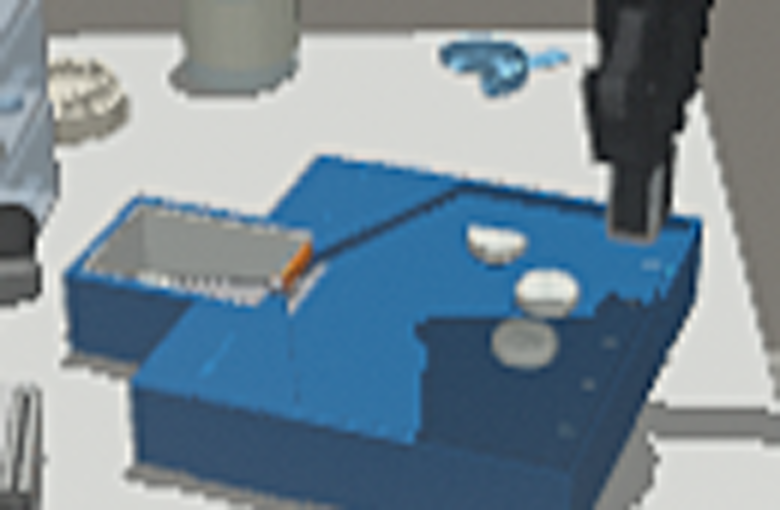

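View pics/top8.png

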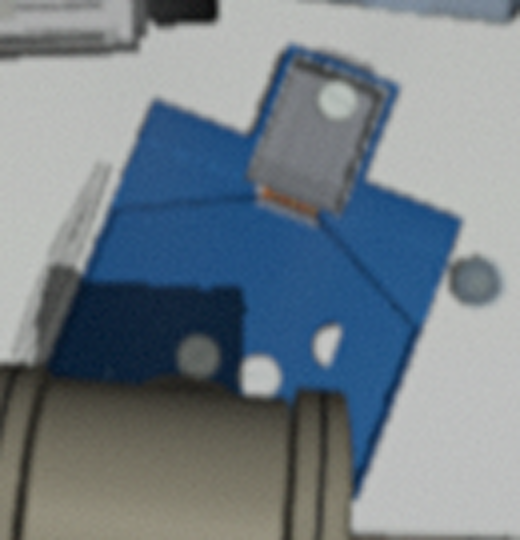

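Top view: the first tablet lies at the far end of the well (337,99), the flap is shut (287,205) and the other pieces haven't moved. Next is tablet B at tray (-83,19).

```bash
python3 -m pendant '[10,5,-10,0,14, 11,5,-15,0,14, 0,0,-12,0,14, 0,0,0,0,14]'; python3 go.py -109.5 19 0
```

```text
time: 6.45
tool_pos: [451.4, 44.1, 66.4]
tcp_rot: [178.7, 1.1, 160.6]
ft_force: [-0.7, 0.1, -0.2]
finger_gap: 13.9
t 6.45 tray [-102.4   20.9] z 66.4 dir 0.1 gap 13.9 F [-0.7  0.1 -0.2]
-> [-109.5   19. ] world d [-7.4  0.6] turn rad -0.001
```

```bash
python3 -m pendant '[-7,0.5,-6,0,14, 0,0,-5,0,14, 0,0,0,0,14, 0,0,0,0,14]'; python3 go.py -109.5 19 0;python3 - <<'E'
from go import *
s=viewer.snapshot("side"); 
cv2.imwrite(f"pics/side9.png",cv2.resize(s["frame"][160:230,260:340],None,fx=8,fy=8,interpolation=cv2.INTER_CUBIC))
p=sensors.sense()["tool_pos"];print((proj(s,p)-[260,160])*8)
E
```

```text
time: 6.78
tool_pos: [444.3, 43.8, 54.4]
tcp_rot: [178.7, 1.0, 160.5]
ft_force: [0.2, -0.3, -0.5]
finger_gap: 13.9
t 6.78 tray [-109.    18.2] z 54.4 dir 0.0 gap 13.9 F [ 0.2 -0.3 -0.5]
-> [-109.5   19. ] world d [-0.2  0.9] turn rad -0.0
[369.75870352 360.11306337]
```

View pics/side9.png

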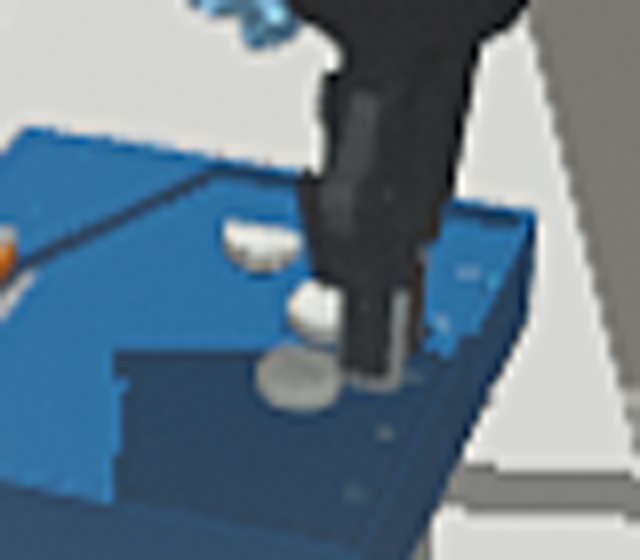

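Side view: the fingers (345–405, 380) stand clear between tablet B (right edge at 340) and the rim. Lowering and pushing.

```bash
python3 -m pendant '[0,0,-7,0,14, 0,0,-4,0,14, 0,0,0,0,14, 4.7,-1.5,0,0,14, 4.7,-1.5,0,0,14, 4.7,-1.5,0,0,14, 4.7,-1.5,0,0,14, 4.7,-1.7,0,0,14, 4.7,-1.7,0,0,14, 4.7,-1.7,0,0,14, 4.7,-1.7,0,0,14, 0,0,0,0,14]'; python3 go.py -62 19 0;python3 - <<'E'
from go import *
s=viewer.snapshot("side"); 
cv2.imwrite(f"pics/side10.png",cv2.resize(s["frame"][150:235,210:340],None,fx=6,fy=6,interpolation=cv2.INTER_CUBIC))
E
```

```text
time: 7.83
tool_pos: [488.6, 29.0, 44.6]
tcp_rot: [178.6, 1.3, 160.5]
ft_force: [0.2, 0.2, -0.6]
finger_gap: 14.1
t 7.83 tray [-62.3  19.1] z 44.6 dir -0.0 gap 14.1 F [ 0.2  0.2 -0.6]
-> [-62.  19.] world d [ 0.2 -0.2] turn rad 0.0
```

View pics/side10.png

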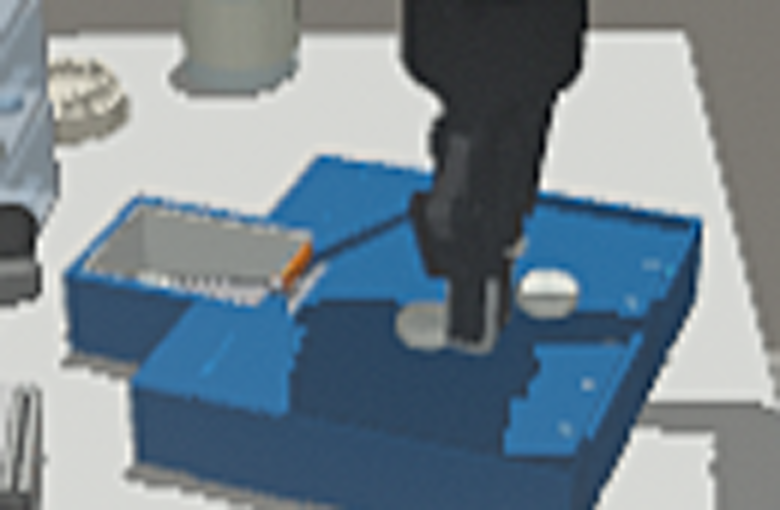

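Side view: tablet B (425,325) sits ahead of the fingers, and C (547,293) has not moved. Now slanting in to the centre line.

```bash
python3 -m pendant '[4.1,-3.3,0,0,14, 4.1,-3.3,0,0,14, 4.1,-3.3,0,0,14, 4.1,-3.3,0,0,14, 4.1,-3.3,0,0,14, 4.1,-3.3,0,0,14, 4.1,-3.3,0,0,14, 4.1,-3.3,0,0,14, 4.1,-3.3,0,0,14, 4.1,-3.3,0,0,14, 4.1,-3.3,0,0,14, 0,0,0,0,14]'; python3 go.py -4 0 0;python3 - <<'E'
from go import *
s=viewer.snapshot("side"); 
cv2.imwrite(f"pics/side11.png",cv2.resize(s["frame"][150:235,210:340],None,fx=6,fy=6,interpolation=cv2.INTER_CUBIC))
E
```

```text
time: 8.88
tool_pos: [537.7, -11.3, 44.1]
tcp_rot: [178.7, 1.2, 160.5]
ft_force: [-0.1, 0.0, 0.2]
finger_gap: 13.8
t 8.88 tray [-2.5 -2.5] z 44.1 dir -0.0 gap 13.8 F [-0.1  0.   0.2]
-> [-4.  0.] world d [-0.5  2.9] turn rad 0.0
```

View pics/side11.png

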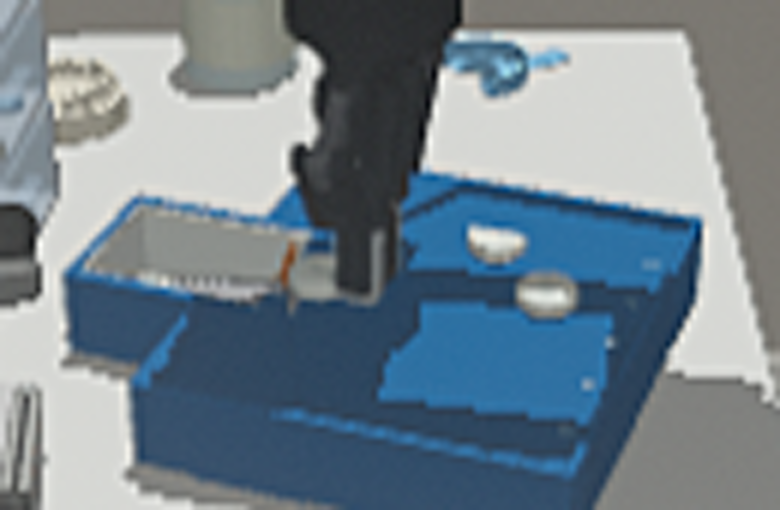

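Side view: B (318,275) touches the flap. I'm 2.5 mm to the right of the centre line, so I'll correct that while pushing through.

```bash
python3 -m pendant '[3.5,0.7,0,0,14, 4.5,0,0,0,14, 4.7,-1.5,0,0,14, 4,-1.3,0,0,14, 0,0,0,0,14, 0,0,0,0,14]'; python3 go.py 16 1 0;python3 - <<'E'
from go import *
s=viewer.snapshot("side"); 
cv2.imwrite(f"pics/side12.png",cv2.resize(s["frame"][150:235,210:340],None,fx=6,fy=6,interpolation=cv2.INTER_CUBIC))
E
```

```text
time: 9.43
tool_pos: [555.4, -12.8, 43.8]
tcp_rot: [178.7, 1.1, 160.5]
ft_force: [-0.6, -0.9, -0.6]
finger_gap: 14.1
t 9.43 tray [14.6  2. ] z 43.8 dir 0.0 gap 14.1 F [-0.6 -0.9 -0.6]
-> [16.  1.] world d [ 1.  -1.4] turn rad -0.0
```

View pics/side12.png

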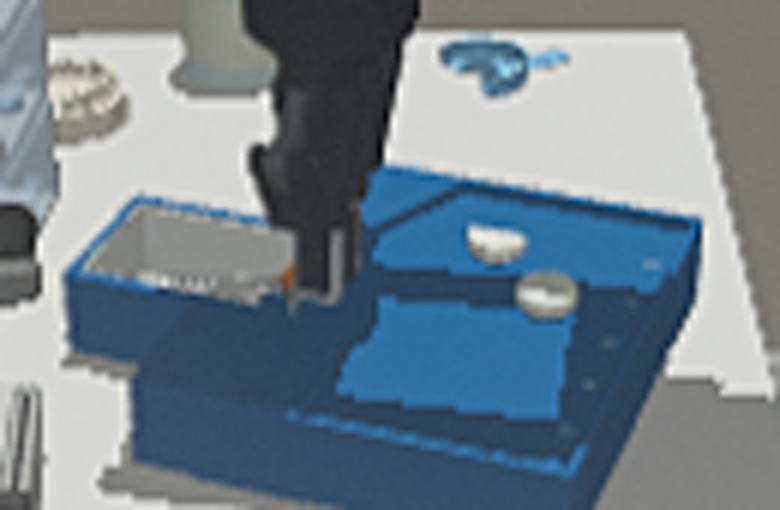

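```bash
python3 -m pendant '[-9,3,0,0,14, -9,3,20,0,14, -25,6,20,0,14, -30,5,10,0,14, -30,3,10,0,14, -20,2,0,0,14, 0,0,0,0,14]'; python3 go.py -107 -23 0; python3 - <<'E'
from go import *
s=viewer.snapshot("side"); 
cv2.imwrite(f"pics/side13.png",cv2.resize(s["frame"][150:235,210:340],None,fx=6,fy=6,interpolation=cv2.INTER_CUBIC))
s=viewer.snapshot("top"); 
cv2.imwrite(f"pics/top13.png",cv2.resize(s["frame"][140:275,205:335],None,fx=4,fy=4,interpolation=cv2.INTER_CUBIC))
E
```

```text
time: 10.07
tool_pos: [426.7, 10.2, 104.2]
tcp_rot: [178.7, 1.0, 160.5]
ft_force: [-0.2, 0.2, -0.5]
finger_gap: 14.2
t 10.07 tray [-114.3  -19.3] z 104.2 dir 0.0 gap 14.2 F [-0.2  0.2 -0.5]
-> [-107.  -23.] world d [ 5.7 -5.9] turn rad -0.0
```

View pics/side13.png

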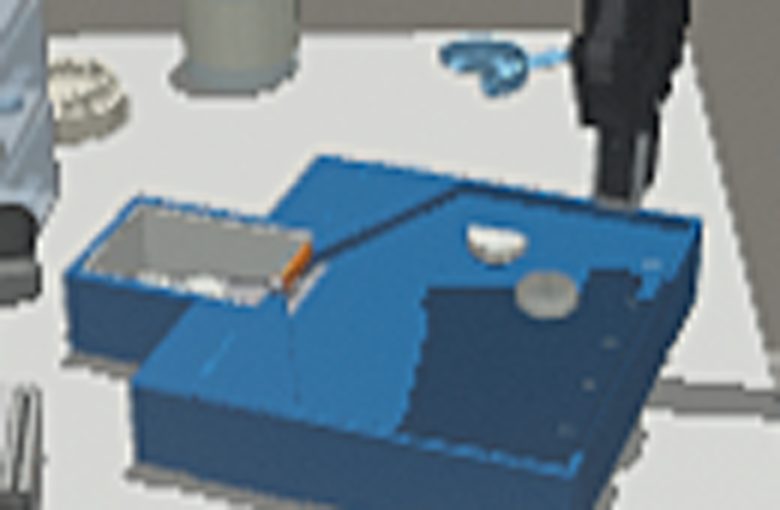

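View pics/top13.png

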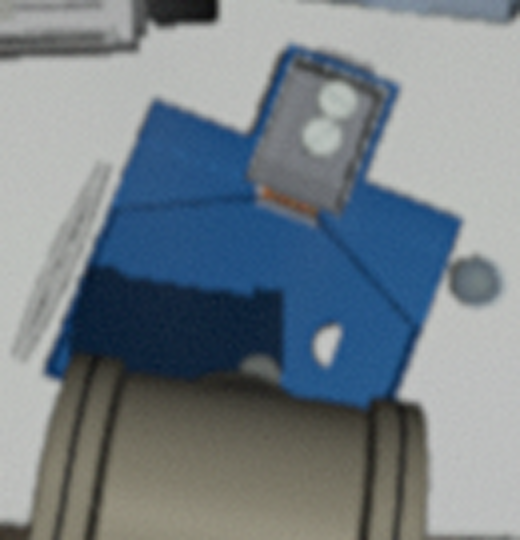

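Top view: two tablets lie in the well (337,99) and (322,135), the flap is shut, C (260,370) is in place and so is the half (330,345). Now tablet C.

```bash
python3 -m pendant '[5,-6,-10,0,14, 0,0,-15,0,14, 0,0,-15,0,14, 0,0,-5,0,14, 0,0,0,0,14, 0,0,0,0,14]'; python3 go.py -107.5 -23 0
```

```text
time: 10.67
tool_pos: [441.0, 2.5, 60.5]
tcp_rot: [178.6, 1.5, 160.4]
ft_force: [-0.2, -0.1, 0.3]
finger_gap: 14.2
t 10.67 tray [-98.3 -21.8] z 60.5 dir -0.0 gap 14.2 F [-0.2 -0.1  0.3]
-> [-107.5  -23. ] world d [-9.1  2. ] turn rad 0.001
```

```bash
python3 -m pendant '[-9,2,-3,0,14, 0,0,-4,0,14, 0,0,0,0,14, 0,0,0,0,14]'; python3 go.py -107.5 -23 0;python3 - <<'E'
from go import *
s=viewer.snapshot("side"); 
cv2.imwrite(f"pics/side14.png",cv2.resize(s["frame"][160:230,260:340],None,fx=8,fy=8,interpolation=cv2.INTER_CUBIC))
E
```

```text
time: 11.0
tool_pos: [432.6, 4.6, 54.6]
tcp_rot: [178.5, 1.7, 160.4]
ft_force: [0.3, 0.5, -0.0]
finger_gap: 14.4
t 11.0 tray [-106.9  -22.6] z 54.6 dir -0.0 gap 14.4 F [ 0.3  0.5 -0. ]
-> [-107.5  -23. ] world d [-0.7 -0.2] turn rad 0.001
```

View pics/side14.png

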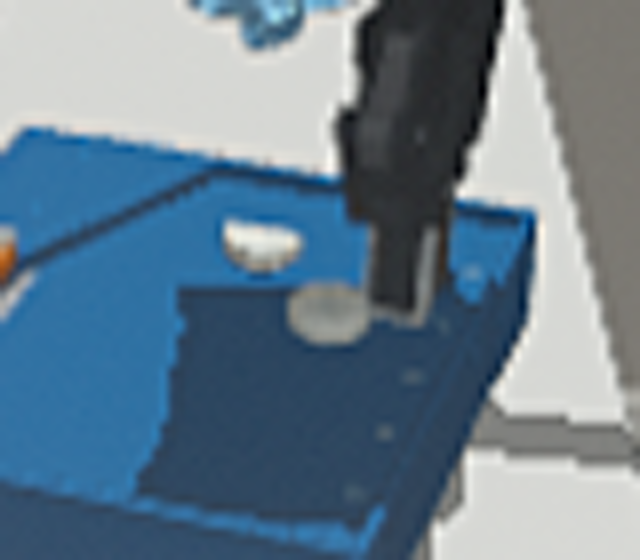

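```bash
python3 -m pendant '[-2.4,0.8,0,0,14, 0,0,0,0,14, 0,0,-6,0,14, 0,0,-5,0,14, 0,0,0,0,14, 0,0,0,0,14]'; python3 go.py -60 -17 0;python3 - <<'E'
from go import *
s=viewer.snapshot("side"); 
cv2.imwrite(f"pics/side15.png",cv2.resize(s["frame"][160:230,260:340],None,fx=8,fy=8,interpolation=cv2.INTER_CUBIC))
E
```

```text
time: 11.55
tool_pos: [431.1, 5.4, 43.7]
tcp_rot: [178.5, 1.8, 160.4]
ft_force: [0.0, 0.0, -1.2]
finger_gap: 13.7
t 11.55 tray [-108.6  -22.4] z 43.7 dir -0.0 gap 13.7 F [ 0.   0.  -1.2]
-> [-60. -17.] world d [ 47.6 -11.2] turn rad 0.0
```

View pics/side15.png

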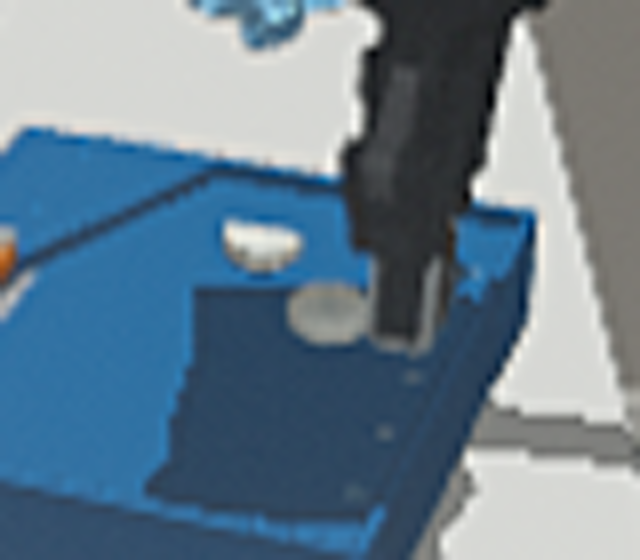

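Side view: the fingers (375–440, 330) are down behind C (330,312), clear of the rim. Pushing.

```bash
python3 -m pendant '[4.7,-1.5,0,0,14, 4.8,-1.1,0,0,14, 4.8,-0.8,0,0,14, 4.8,-0.8,0,0,14, 4.8,-0.6,0,0,14, 4.8,-0.6,0,0,14, 4.8,-0.6,0,0,14, 4.8,-0.6,0,0,14, 4.8,-0.6,0,0,14, 4.8,-0.6,0,0,14, 0,0,0,0,14]'; python3 go.py -4 0 0;python3 - <<'E'
from go import *
s=viewer.snapshot("side"); 
cv2.imwrite(f"pics/side16.png",cv2.resize(s["frame"][150:235,210:340],None,fx=6,fy=6,interpolation=cv2.INTER_CUBIC))
E
```

```text
time: 12.52
tool_pos: [485.3, -3.5, 43.9]
tcp_rot: [178.5, 1.9, 160.4]
ft_force: [0.8, -0.1, -0.4]
finger_gap: 14.0
t 12.52 tray [-54.6 -12.7] z 43.9 dir -0.0 gap 14.0 F [ 0.8 -0.1 -0.4]
-> [-4.  0.] world d [51.9 -4.9] turn rad 0.001
```

View pics/side16.png

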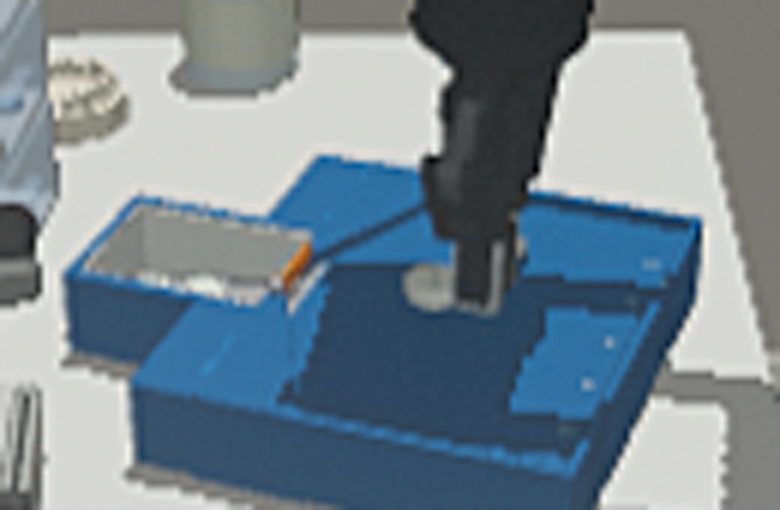

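Side view: C (430,285) leads the fingers, and the half is still behind at about (520,245). Continuing to the gate.

```bash
python3 -m pendant '[4.7,-0.2,0,0,14, 4.7,-0.2,0,0,14, 4.7,-0.2,0,0,14, 4.7,-0.3,0,0,14, 4.7,-0.3,0,0,14, 4.7,-0.4,0,0,14, 4.7,-0.6,0,0,14, 4.7,-0.8,0,0,14, 4.7,-1,0,0,14, 4.7,-1,0,0,14, 0,0,0,0,14]'; python3 go.py 16 1 0;python3 - <<'E'
from go import *
s=viewer.snapshot("side"); 
cv2.imwrite(f"pics/side17.png",cv2.resize(s["frame"][150:235,210:340],None,fx=6,fy=6,interpolation=cv2.INTER_CUBIC))
E
```

```text
time: 13.48
tool_pos: [536.5, -8.8, 43.5]
tcp_rot: [178.5, 1.8, 160.4]
ft_force: [0.0, 0.2, 0.1]
finger_gap: 14.1
t 13.48 tray [-4.5 -0.5] z 43.5 dir -0.0 gap 14.1 F [0.  0.2 0.1]
-> [16.  1.] world d [19.8 -5.4] turn rad 0.0
```

View pics/side17.png

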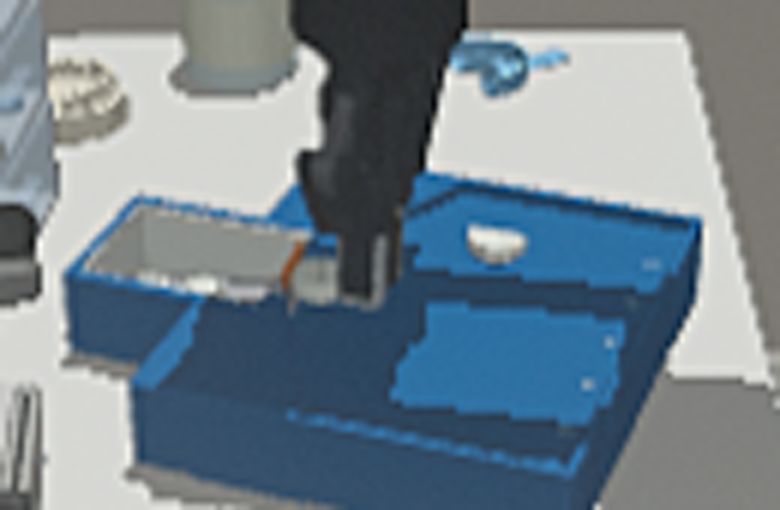

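Side view: C (318,275) is in the gate, touching the flap. Pushing through.

```bash
python3 -m pendant '[4.7,-1.1,0,0,14, 4.7,-1.3,0,0,14, 4.7,-1.5,0,0,14, 4.5,-1.4,0,0,14, 0,0,0,0,14, 0,0,0,0,14]'; python3 go.py 16 1 0; python3 - <<'E'
from go import *
s=viewer.snapshot("side"); 
cv2.imwrite(f"pics/side18.png",cv2.resize(s["frame"][150:235,210:340],None,fx=6,fy=6,interpolation=cv2.INTER_CUBIC))
E
```

```text
time: 14.03
tool_pos: [556.3, -14.7, 43.2]
tcp_rot: [178.5, 1.7, 160.4]
ft_force: [-0.1, -0.6, -0.4]
finger_gap: 14.1
t 14.03 tray [16.1  0.5] z 43.2 dir -0.0 gap 14.1 F [-0.1 -0.6 -0.4]
-> [16.  1.] world d [0.  0.5] turn rad 0.001
```

View pics/side18.png

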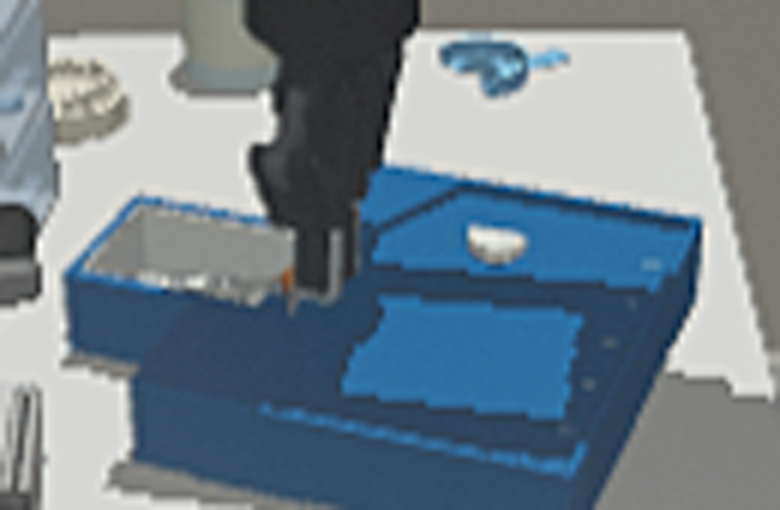

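Side view: C is off the deck, and the flap edge shows at (288,278). Backing off to check.

```bash
python3 -m pendant '[-9,3,0,0,14, -9,3,20,0,14, -25,6,25,0,14, -30,5,25,0,14, -30,3,20,0,14, -20,2,10,0,14, 0,0,0,0,14, 0,0,0,0,14, 0,0,0,0,14]'; python3 go.py; python3 - <<'E'
from go import *
s=viewer.snapshot("side"); 
cv2.imwrite(f"pics/side19.png",cv2.resize(s["frame"][150:235,210:340],None,fx=6,fy=6,interpolation=cv2.INTER_CUBIC))
s=viewer.snapshot("top"); 
cv2.imwrite(f"pics/top19.png",cv2.resize(s["frame"][140:275,205:335],None,fx=4,fy=4,interpolation=cv2.INTER_CUBIC))
E
```

```text
time: 14.83
tool_pos: [426.8, 8.4, 145.3]
tcp_rot: [178.5, 1.7, 160.4]
ft_force: [-0.5, 0.1, -0.1]
finger_gap: 14.1
t 14.83 tray [-113.7  -21. ] z 145.3 dir -0.0 gap 14.1 F [-0.5  0.1 -0.1]
```

View pics/side19.png

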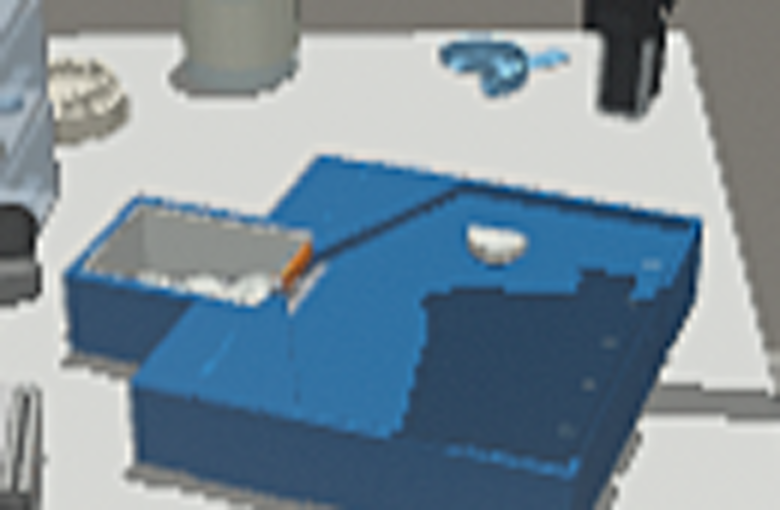

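View pics/top19.png

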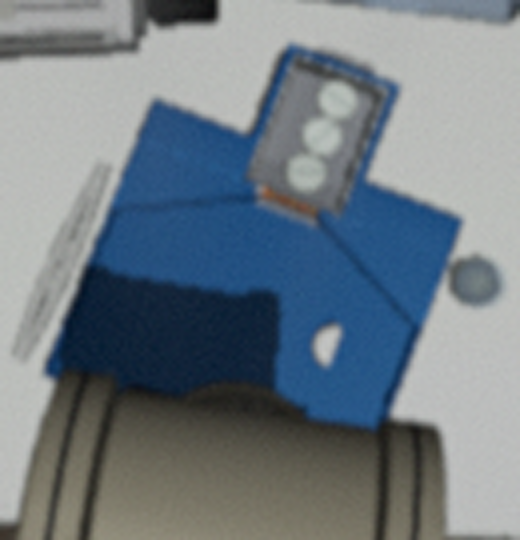

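Top view: three tablets lie in a row in the well at (337,99), (322,135) and (307,172). The flap is shut and the half (328,345) is where it started. I'll check the depth and that nothing is moving, then hand in.

```bash
python3 -m pendant '[0,0,0,0,14,0,0,0,0,14,0,0,0,0,14,0,0,0,0,14]'; python3 - <<'E'
from go import *
s=viewer.snapshot("top")
for U,V in((337,99),(322,135),(307,172),(328,345)):
    u,v=(U+.5)/4-.5+205,(V+.5)/4-.5+140
    z=np.median(s["z_map"][int(v)-1:int(v)+3,int(u)-1:int(u)+3]);c,d=ray(s,u,v);P=c+d*z
    print(P.round(1),(R.T@(P[:2]-x[:2])).round(1))
f=cv2.resize(s["frame"][140:275,205:335],None,fx=4,fy=4,interpolation=cv2.INTER_CUBIC)
o=cv2.imread("pics/top19.png"); print("diff well",cv2.absdiff(f,o)[50:220,240:400].mean())
print(job.hand_in())
E
```

```text
time: 15.27
tool_pos: [426.8, 8.2, 142.0]
tcp_rot: [178.6, 1.3, 160.4]
ft_force: [0.2, -0.2, -1.0]
finger_gap: 13.9
[645.5 -51.5  18.3] [112.5  -4.4]
[619.8 -41.8  23.8] [85.1 -3.7]
[593.7 -32.1  30.9] [57.2 -3.4]
[479.5 -47.9  48.6] [-45.2 -56.5]
diff well 1.4661642156862744
the job is handed in; nothing more can be done
None
```

The three whole tablets are in the well. I pushed each one over the deck through the flap with the fingertips held about 14 mm apart. I handed the job in at about 15 s of the 51 s allowed.

- **Order and flap:** after each of the first two pushes, the top view showed the new tablet in the well and the flap shut before I started the next one.
- **Tablets at the end:** they lie in a row at tray x of about 57, 85 and 112 mm. Their top surfaces measured 31, 24 and 18 mm above the worktop, so the centres are about 4 to 5 mm lower, under the 31 mm limit. Two pictures about 0.5 s apart showed no movement in the well.
- **Flap and broken half:** in the last pictures the flap looks shut; I judged its angle by eye only. The broken half is still on the deck where it started, at about (-45, -56) mm in the tray frame.
- **Bystanders and forces:** nothing standing round the tray looked moved in the pictures, though I did not measure this. Wrist-force readings, taken at the end of each move, stayed within about 2 N. The gripper ended about 140 mm above the worktop, touching nothing.

No check failed. The only disagreement was about 2 mm between the two cameras on where things stood.

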